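Clamp the carving wax in the cam vice and start the dust extractor

TASK

Get the wax ready for carving: lay the blue wax block flat on the bed of the cam vice, pendant side up and centred between the open jaws with its long sides facing them, then turn the red cam lever a full quarter turn clockwise to its stop so that the jaws draw up tight on the block. Once it is clamped, start the dust extractor by pulling its black knob fully out against the spring, then let the knob spring back. The wax is brittle, so set it down rather than drop it, and leave the rotary tool, the calipers and the brush where they lie.

Things in the scene. Friction and masses are not known exactly. Their poses are not given: they have to be found in the camera images.
- wax: Block of blue carving wax, 34 mm (its x) by 54 mm (its y) by 18 mm high, about 35 g, with a half-carved round pendant 5 mm proud on its top (23 mm in all). Origin at the centre of its underside, z up. Starts flat on the desk, pendant up, its x turned up to 0.9 rad from world x. Picked up by its short ends (54 mm apart) the fingers stay clear of the vice jaws.
- vice: Small cam vice fixed to the desk; origin on the desk under its middle, x = clamping direction, z up. Dark foot x -80 to 96 mm, 86 mm wide, 12 mm high; aluminium bed x -67 to 83 mm, 52 mm wide, top at 24 mm. Jaws 36 mm wide (y -18 to 18), tops at 38 mm. Fixed jaw's face at x = -40 mm, sliding jaw's face at x = 0 with the lever at 0. Upright cam axis at x = 42.4 mm, y = 0.
- vice_gap (a point): Point on the top of the vice bed (24 mm above the desk), midway between the jaws when open, where the middle of the block's underside belongs; axes as the vice. The gap is 39 to 40 mm wide along x (the sliding jaw starts up to 1 mm in), so about 2.5 to 3 mm is free each side of the block; above it and at its ends (+y, -y) the gap is open.
- soft_jaw: Black rubber face of the vice's sliding jaw, 36 mm wide, 14 mm high. Origin on the desk under the centre of its gripping face; axes as the vice. The fully turned lever draws it 7.5 mm towards the fixed jaw; the rubber gives about 1.5 mm (7 N per mm) on the block. It moves only with the lever.
- cam (a joint): Angle of the red cam lever in rad: 0 = open, lever pointing along the vice's +y; it turns clockwise seen from above to a stop at 1.571 = clamped, lever pointing along the vice's +x. Starts between 0 and 0.2. Stiff (about 0.15 N m, some 2 to 3 N at the handle) and stays where it is left.
- cam_handle (a point): Middle of the upright black grip at the lever's end: a round grip 18 mm thick and 28 mm tall (desk height 45 to 73 mm, this point at 59 mm), 78 mm from the cam axis. The red lever below it reaches from 37 to 45 mm above the desk. The grip is fixed to the lever and slides round between fingers that do not turn.
- extractor: Bench dust extractor, a flat off-white case fixed to the desk, 150 mm deep (x -75 to +75), 180 mm wide (y), 70 mm high, fan guard on top. Origin at the centre of its underside, z up, front to -x. Along its front a grey control panel slopes at 20 deg to the level, from 48 mm high at the front edge (x = -75) to 70 mm (x = -15).
- pull_knob (a joint): How far the extractor's knob is pulled out, in m: 0 = at rest, 0.010 = its stop. A spring pulls it back (2.7 N at rest, about 7.2 N at the stop). It moves square to the sloping panel, along (-0.342, 0, 0.940) in the extractor's frame.
- knob_grip (a point): Middle of the black knob's head, on its axis, 19 mm out from the panel; at rest at x -51.5, y -40, z 77 mm in the extractor's frame. Waisted round head 23 to 26 mm thick, 9 to 28 mm out from the panel, on a thin stem; flat collar 34 mm across, 2 mm high, at its foot. The point's z is the pull direction, its y the extractor's y.
- rotary_tool: Bystander: loose cordless rotary tool, grey with black battery end, 216 mm long (nose to its +x), 46 mm thick, lying on the desk. Origin on the desk under its axis, 87 mm from the battery end.
- calipers: Bystander: loose digital calipers, 200 mm long (its y) and 14 mm high, lying flat. Origin under the middle of the beam.
- brush: Bystander: loose dusting brush, 200 mm long and 20 mm thick, lying on the desk, handle to its -x. Origin under its middle.

How it is judged:
On the way, in this order (a step that is already met when the one before it is completed fails the run):
1. the wax block lies flat on the vice bed between the open jaws, long sides to the jaws, let go (x of wax in the frame of vice between -0.0245 and -0.016 m and y of wax in the frame of vice between -0.01 and 0.01 m and z of wax in the frame of vice between 0.021 and 0.0265 m and angle between wax's own z axis and vertical below 0.06 rad and angle between the x axis of wax and the x axis of vice, either way round below 0.2 rad and contact force between the fingers and wax below 0.1 N), for 0.2 s.
2. the cam lever is turned to its stop and the jaw presses on the block (value of joint cam above 1.42 rad and contact force between soft_jaw and wax above 4 N), for 0.2 s.
3. the extractor's knob is pulled fully out (value of joint pull_knob above 0.008 m), for 0.1 s.
At the end, for the whole second after the job is handed in: Cam lever over 1.42 rad, jaw pressing the wax with over 4 N; wax at rest flat on the bed (3 mm, 0.06 rad), pendant up, square to the fixed jaw and touching it (2.5 mm, 0.05 rad), within 10 mm of centred along the jaws; extractor knob back within 1.5 mm of rest (all of step 2 and x of wax in the frame of vice between -0.025 and -0.0205 m and y of wax in the frame of vice between -0.01 and 0.01 m and z of wax in the frame of vice between 0.021 and 0.0265 m and angle between wax's own z axis and vertical below 0.06 rad and angle between the x axis of wax and the x axis of vice, either way round below 0.05 rad and linear speed of wax below 0.01 m/s and value of joint pull_knob below 0.0015 m).
It fails at once if the wax is dropped or knocked: it moves faster than 0.5 m/s while no finger holds it (linear speed of wax above 0.5 m/s and contact force between the fingers and wax below 0.05 N).
It fails at once if the rotary tool, the calipers or the brush is moved more than 30 mm (distance of any of rotary_tool, calipers, brush from where it was at the start of the episode above 0.03 m).
It also fails if it takes over 67 s, if anything falls off the work surface, if the arm or the gripper's body presses on something with over 40 N, if the wrist force passes 120 N, or if a joint passes its speed limit or range.

ROBOT

A 7-joint arm with a two-finger parallel gripper is mounted at the origin on the work surface. World frame = base frame: x ahead of the robot, y to its left, z up, the work surface at z = 0. Lengths are in m, angles in rad, forces in N, time in s.
With the tool pointing down it reaches from about 0.425 to 1.025 m from the base axis. Payload 9.4 kg.
Tool frame: the origin (TCP) lies at the very end of the fingers, on their centre line; the grasp point (between the pads) lies 19 mm behind it; z points along the fingers, y is the line along which they close (so a half turn about z gives the same grasp; the last joint's range is limited). The gripper opens to 93 mm and grips with 3 to 60 N. Pads are 15 mm wide; open, the fingers measure 128 mm over their backs; the gripper's body (75 mm by 188 mm) begins 65 mm behind the grasp point.
Start: joints at [-1.226, 0.599, -0.003, 1.599, 0.002, 0.943, -0.08], TCP at [0.297, 0.661, 0.219] pointing down, gripper open.
Joint ranges: [-2.57, 2.57], [-0.35, 1.97], [-1.29, 1.29], [0.11, 2.56], [-1.05, 4.19], [0.11, 1.86], [-2.63, 2.63]. Speed limits (rad/s): [2.22, 2.22, 3.01, 3.01, 3.14, 3.14, 3.14].

INTERFACE

Orientations are given as [roll, pitch, yaw] about the fixed x, y, z axes, in that order (R = Rz(yaw) Ry(pitch) Rx(roll)).
In Python, from rig import arm, camera, camera_info gives the robot as it stands.
- The arm moves only by the tool move_arm, never from a script. Its argument "deltas" is a list that holds one entry, the list of rows, each a list of 6 numbers: the shift along the tool's x, y, z in cm, then the turn, a rotation vector about the tool's x, y, z in rad. A call has 1 to 5 rows; each row is the pose to reach, as a shift and turn from the pose commanded when the call began, along the tool's axes at that moment; what a row does not reach only later rows make up. A row lasts 1/8 s, in which the tool goes at most 62.5 mm and 10.7 degrees, less where a joint would pass 70% of its speed; a pose out of reach is approached as far as the arm can. A call with a gripper value outside its range is refused whole. "claw" is the closure, from 0 (fully open) to 1 (shut), set as the call begins (left out, the last holds). The fingers move at their own pace and stop on an object; "force" is the grip in N (left out, the last holds). Time passes only in rows, so rows that repeat a pose let the fingers close. It gives the time, the measured TCP pose, the force, the opening and the grip force at its end, in the units of the state.
- arm.get_obs(): the state, without advancing time (a new reading comes with each control period).
- camera(name): name is "scene" or "side" or "wrist"; returns the picture (400x640x3 uint8, blue, green, red); there is no depth.
- camera_info(name): a dict with "fx", "fy", "cx", "cy" (pixels), "D" ([k1, k2, p1, p2, k3] as OpenCV has them; the pictures are not rectified), "xyz" and "orientation" of the camera in the world; the wrist camera has in their place "tool_from_camera" (4x4, takes a point from camera to tool coordinates, whose origin is the TCP and whose axes are the flange's). Camera axes: x right, y up, looking along -z (the intrinsics and any distortion apply to the point x, -y, -z); pixel columns grow to the right and rows downward; lengths in m; the calibration is good to about 2 mm. A picture is of the moment at which its call begins: read the wrist's pose just before it. camera_info takes no time and is no camera call.
- arm.sign_off(): hands the job in; it is judged then, once.
The state is a dict: "t": time; "joint_pos": joint angles; "dq": joint speeds; "joint_efforts": joint torques, N m; "position": TCP position; "tool_rot": TCP orientation; "ft_force": force on the tool from outside, world axes, zero at the start; "torque": the same for the moment, N m; "width": opening from 0.0 (shut) to 1.0 (fully open); "finger_force": force on a finger pad.
Only numpy, scipy, OpenCV 4.12 (cv2) and the standard library are available. Lean on these libraries where they do the work, as an engineer would, in place of code of your own. Each camera call takes 0.05 s, during which the arm holds its last target. There are 200 camera calls.

## Working session

There is one attempt and no reset: what is moved stays moved. The work goes in short steps, Python scripts to look and compute and a tool call to move; the robot and the scene stay as the last step left them, time stands still between calls to the robot, and variables do not carry over. Pictures are saved under pics/ and viewed, at most 13 in all, crops included, and the job is handed in when it is done.

Besides the shell and the picture viewer there is one more tool, called after "Emit:" as name(argument=value, ...), one argument or row to a line, values as JSON. move_arm: Moves the arm, as the interface text tells. Its arguments: {"type":"object","properties":{"deltas":{"type":"array","items":{"type":"array","items":{"type":"array","items":{"type":"number"}}}},"claw":{"type":"number"},"force":{"type":"number"}},"required":["deltas"]}

```bash
ls; mkdir -p pics; python3 - <<'E'
from rig import arm,camera,camera_info
import cv2,json
print(arm.get_obs())
for n in("scene","side","wrist"):
    print(n,camera_info(n)); 
    cv2.imwrite(f"pics/{n}0.png",camera(n))
E
```

```text
pics
{'t': 0.0, 'joint_pos': array([-1.22572115,  0.60013034, -0.0025639 ,  1.60012069,  0.00176666,
        0.94286724, -0.07982472]), 'dq': array([ 1.21805723e-03, -7.33000389e-04,  7.81155447e-05, -3.79416246e-04,
       -1.30828446e-03,  3.58981837e-04, -3.52565135e-04]), 'joint_efforts': array([-6.17049463e-04, -7.65067220e+01,  1.49727166e+00, -2.52344441e+01,
       -5.24503249e-02,  1.70682353e-02,  1.66827022e-04]), 'position': array([0.29660126, 0.66103062, 0.21775916]), 'tool_rot': array([-3.14007259e+00,  1.01650642e-04,  2.71984878e+00]), 'ft_force': array([-0.39365552, -0.66321082,  1.08144189]), 'torque': array([ 0.03074673, -0.01506136, -0.00427101]), 'finger_force': 0.0, 'width': 1.0028118977895666}
scene {'fx': 513.6134930350916, 'fy': 513.6134930350916, 'cx': 318.54653071435746, 'cy': 198.2723955198767, 'D': array([-0.11337679,  0.        ,  0.        ,  0.        ,  0.        ]), 'xyz': array([1.24469091, 0.83565961, 1.02696344]), 'orientation': array([ 0.82829985, -0.01891523,  2.51265528])}
side {'fx': 513.4333385932864, 'fy': 513.4333385932864, 'cx': 316.7747461166747, 'cy': 194.9446287922102, 'D': array([-0.15820628,  0.        ,  0.        ,  0.        ,  0.        ]), 'xyz': array([0.5377066 , 0.77431116, 1.04683353]), 'orientation': array([ 0.67297474, -0.00312476, -3.04590947])}
wrist {'fx': 353.25477124123023, 'fy': 353.25477124123023, 'cx': 318.9323949897721, 'cy': 199.61988704466407, 'D': array([-0.03412805,  0.        ,  0.        ,  0.        ,  0.        ]), 'tool_from_camera': array([[-1.07053965e-03,  9.70397640e-01,  2.41510401e-01,
         6.62910778e-02],
       [ 9.99999413e-01,  1.07872357e-03,  9.83320760e-05,
        -5.06348782e-04],
       [-1.65101747e-04,  2.41510364e-01, -9.70398226e-01,
        -1.66949459e-01],
       [ 0.00000000e+00,  0.00000000e+00,  0.00000000e+00,
         1.00000000e+00]])}
```

View pics/scene0.png

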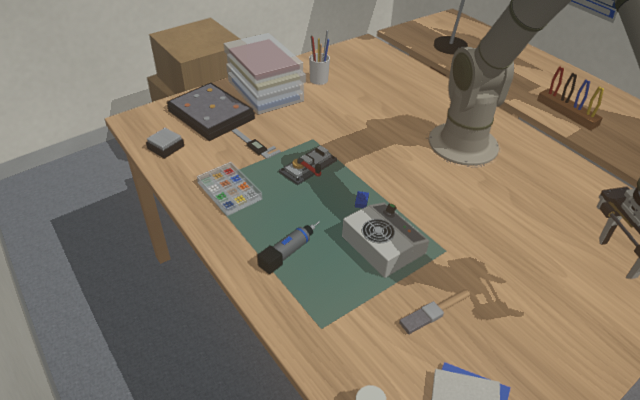

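View pics/side0.png

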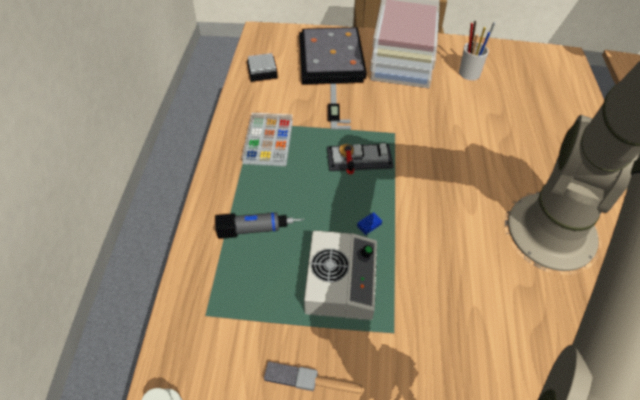

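The side view shows the wax at (370,223), the vice at (360,157) with its red lever at (349,160), and the extractor at (342,275) with its knob at (367,251). The scene view agrees: wax (362,199), vice (308,163), knob (391,209). Next I'll get rough positions.

```bash
cat > h.py <<'E'
from rig import arm,camera,camera_info
import cv2,numpy as np
from scipy.spatial.transform import Rotation as R
def toolT():
    o=arm.get_obs(); T=np.eye(4); T[:3,:3]=R.from_euler('xyz',o['tool_rot']).as_matrix(); T[:3,3]=o['position']; return T
def campose(n,T=None):
    i=camera_info(n)
    if n=='wrist': return i,T@i['tool_from_camera']
    C=np.eye(4); C[:3,:3]=R.from_euler('xyz',i['orientation']).as_matrix(); C[:3,3]=i['xyz']; return i,C
def rays(n,uv,T=None):
    i,C=campose(n,T); K=np.array([[i['fx'],0,i['cx']],[0,i['fy'],i['cy']],[0,0,1]])
    p=cv2.undistortPoints(np.array(uv,float).reshape(-1,1,2),K,i['D']).reshape(-1,2)
    d=np.c_[p[:,0],-p[:,1],-np.ones(len(p))]@C[:3,:3].T
    return C[:3,3],d/np.linalg.norm(d,axis=1)[:,None]
def onplane(n,uv,z,T=None):
    c,d=rays(n,uv,T); return c+d*((z-c[2])/d[:,2])[:,None]
def tri(a,b): # lists of (c,d): midpoint and gap
    c1,d1=a;c2,d2=b
    s=np.linalg.lstsq(np.c_[d1,-d2],c2-c1,rcond=None)[0]
    p,q=c1+s[0]*d1,c2+s[1]*d2; return (p+q)/2,np.linalg.norm(p-q)
def mask(im,lo,hi):
    return cv2.inRange(cv2.cvtColor(im,cv2.COLOR_BGR2HSV),np.array(lo),np.array(hi))
def blobs(m,amin=20):
    n,l,s,c=cv2.connectedComponentsWithStats(m); return [(c[k],s[k],l==k) for k in range(1,n) if s[k][4]>=amin]
E
python3 - <<'E'
from h import *
np.set_printoptions(precision=4,suppress=True)
P={'wax':[(362,199),(370,223)],'knob':[(391,208),(367,250)],'ext':[(385,238),(342,275)],'vice':[(308,163),(360,157)]}
for k,(a,b) in P.items():
    x,y=rays('scene',[a]),rays('side',[b])
    print(k,tri((x[0],x[1][0]),(y[0],y[1][0])))
print(toolT()[:3,:3])
for n in('scene','side'):
    im=cv2.imread(f'pics/{n}0.png')
    for c,s,_ in blobs(mask(im,(112,150,40),(128,255,255))): print(n,c,s)
E
```

```text
wax (array([0.4735, 0.0256, 0.0087]), np.float64(0.000760965816720105))
knob (array([0.4818, 0.1498, 0.0752]), np.float64(0.00161639431253904))
ext (array([0.5329, 0.1908, 0.0249]), np.float64(0.0029087412908077844))
vice (array([ 0.5081, -0.1982,  0.0093]), np.float64(0.006335286660310102))
[[-0.9124  0.4093 -0.0004]
 [ 0.4093  0.9124 -0.0011]
 [-0.0001 -0.0012 -1.    ]]
scene [364.9048 194.5714] [359 192   9   8  21]
side [369.1255 222.8471] [358 214  23  20 255]
```

View pics/wrist0.png

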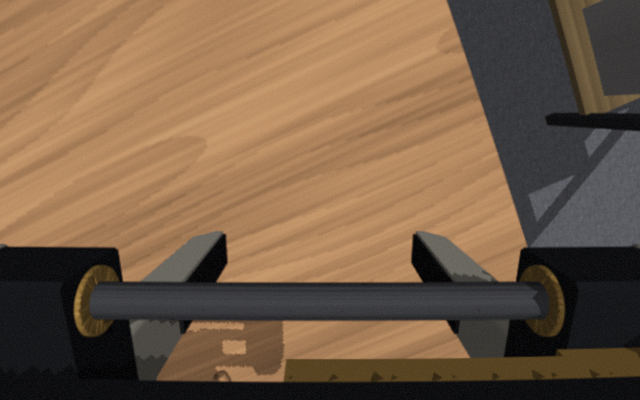

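The wrist picture shows only empty desk and the fingers, as expected this far away. The wax is roughly at (0.47, 0.03), so I'm moving there.

Emit:
move_arm(
  deltas=[
    [[-4.3,-4.4,-0.6,0,0,-0.084],[-8.6,-8.8,-1.2,0,0,-0.168],[-12.9,-13.2,-1.8,0,0,-0.252],[-17.2,-17.6,-2.4,0,0,-0.336],[-21.5,-22,-3,0,0,-0.42]],
  ],
)

```text
t: 0.78
position: [0.4034, 0.3707, 0.2487]
tool_rot: [-3.141, 0.0, -3.141]
ft_force: [0.2, 0.7, 1.2]
width: 1.002
finger_force: 0.0
```

```bash
cat >> h.py <<'E'
def plan(pos,yaw=None,tilt=None):
    """delta (cm, rotvec) in tool axes from current measured pose to a target world pose"""
    T=toolT(); Rt=T[:3,:3]
    G=Rt if yaw is None else (R.from_euler('z',yaw)*R.from_euler('x',np.pi)).as_matrix() if tilt is None else tilt
    print('now',T[:3,3].round(4),'d cm',((Rt.T@(np.array(pos)-T[:3,3]))*100).round(2),'rot',R.from_matrix(Rt.T@G).as_rotvec().round(3))
E
python3 -c "
from h import *
plan((.52,.05,.25),np.pi)"
```

```text
now [0.4034 0.3707 0.2487] d cm [-11.63 -32.08  -0.12] rot [-0.     0.     0.001]
```

Emit:
move_arm(
  deltas=[
    [[-2,-5.8,0,0,0,0],[-4,-11.6,0,0,0,0],[-6,-17.4,0,0,0,0],[-8,-23,0,0,0,0],[-10,-28,0,0,0,0]],
  ],
)

```text
t: 1.4
position: [0.5027, 0.0903, 0.2487]
tool_rot: [-3.142, 0.0, 3.139]
ft_force: [0.0, 0.8, -0.4]
width: 0.998
finger_force: 0.0
```

Emit:
move_arm(
  deltas=[
    [[-2,-4,0,0,0,0],[-2,-4,0,0,0,0],[-2,-4,0,0,0,0]],
  ],
)

```text
t: 1.78
position: [0.522, 0.053, 0.2484]
tool_rot: [3.141, -0.001, 3.14]
ft_force: [0.4, -0.4, 0.9]
width: 1.002
finger_force: 0.0
```

```bash
python3 - <<'E'
from h import *
T=toolT(); im=camera('wrist'); cv2.imwrite('pics/w1.png',im); np.save('w1.npy',T); print(T)
for c,s,m in blobs(mask(im,(108,120,30),(130,255,255)),100):
    r=cv2.minAreaRect(np.argwhere(m)[:,::-1].astype(np.float32)); print(c,s,r); print(onplane('wrist',cv2.boxPoints(r),.018,T))
E
```

```text
[[-9.99998277e-01  1.77224554e-03 -5.51715699e-04  5.21974682e-01]
 [ 1.77206245e-03  9.99998375e-01  3.32164922e-04  5.30255227e-02]
 [ 5.52303480e-04  3.31186675e-04 -9.99999793e-01  2.48442256e-01]
 [ 0.00000000e+00  0.00000000e+00  0.00000000e+00  1.00000000e+00]]
[294.80678183 130.14715291] [ 268  103   55   56 1563] ((294.9086608886719, 130.061767578125), (49.69871139526367, 31.89997673034668), 46.46879959106445)
[[ 0.46707673 -0.00545871  0.018     ]
 [ 0.44375738  0.02056066  0.018     ]
 [ 0.48264377  0.05777463  0.018     ]
 [ 0.50705951  0.03170003  0.018     ]]
[322.26315789 331.        ] [303 321  37  16 190] ((322.1153564453125, 329.9174499511719), (11.465408325195312, 36.67202377319336), 78.36637115478516)
[[0.72358552 0.03151171 0.018     ]
 [0.71296504 0.07738257 0.018     ]
 [0.7293745  0.0805525  0.018     ]
 [0.74020223 0.03425588 0.018     ]]
```

View pics/w1.png

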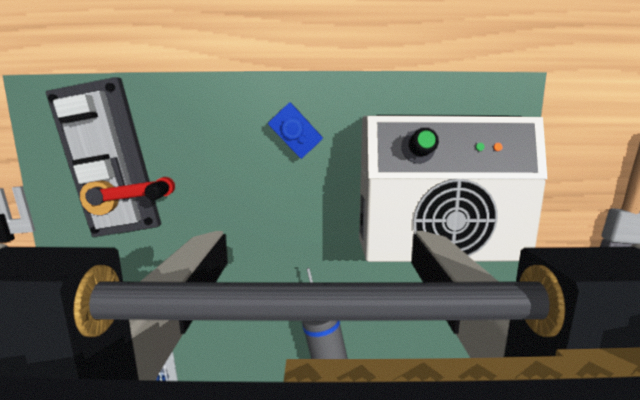

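The wrist view shows the wax at (294,130) with its long axis at about 44°. The vice lies on the left, foot corners (46,92), (120,78), (160,225), (93,237), yawed about +0.28 rad. The cam is at (99,197), its grip near (155,189), and the knob head at (425,142). I'm going above the wax with the fingers lined up on its short ends.

Emit:
move_arm(
  deltas=[
    [[0.9,-0.5,2.5,0,0,0.162],[1.9,-1.1,5,0,0,0.324],[2.8,-1.6,7.6,0,0,0.486],[3.8,-2.2,10.2,0,0,0.648],[4.7,-2.7,12.8,0,0,0.808]],
  ],
)

```text
t: 2.45
position: [0.4747, 0.027, 0.1201]
tool_rot: [3.141, -0.0, 2.329]
ft_force: [0.1, 0.4, -0.4]
width: 1.002
finger_force: 0.0
```

Emit:
move_arm(
  deltas=[
    [[0,0,0,0,0,0],[0,0,0,0,0,0]],
  ],
)

```text
t: 2.7
position: [0.476, 0.0267, 0.1213]
tool_rot: [3.141, 0.0, 2.337]
ft_force: [0.2, 0.2, 0.2]
width: 0.997
finger_force: 0.0
```

```bash
python3 - <<'E'
from h import *
np.set_printoptions(precision=4,suppress=True)
T1=np.load('w1.npy')
T=toolT(); im=camera('wrist'); cv2.imwrite('pics/w2.png',im); np.save('w2.npy',T); print(T[:3,3],arm.get_obs()['tool_rot'],arm.get_obs()['joint_pos'])
for c,s,m in blobs(mask(im,(108,120,30),(130,255,255)),300):
    r=cv2.minAreaRect(np.argwhere(m)[:,::-1].astype(np.float32)); print(c,s,r); b=onplane('wrist',cv2.boxPoints(r),.018,T);print(b,b.mean(0))
    a=rays('wrist',[r[0]],T); z=rays('wrist',[(294.9,130.1)],T1); print('tri centre',tri((a[0],a[1][0]),(z[0],z[1][0])))
# vice foot corners / extractor from w1
print('foot z12',onplane('wrist',[(46,92),(120,78),(160,225),(93,237)],.012,T1))
print('ext',onplane('wrist',[(368,117),(545,117)],.048,T1),onplane('wrist',[(362,262),(537,262)],.07,T1))
E
```

```text
[0.476  0.0267 0.1213] [3.14   0.0007 2.3359] [-0.2792  0.4664  0.1448  2.2553 -0.1583  0.427   0.7597]
[318.1243 196.2884] [ 284  173   70   47 3114] ((318.16290283203125, 196.321044921875), (69.19892883300781, 45.693721771240234), 1.3971810340881348)
[[ 0.4665 -0.0054  0.018 ]
 [ 0.4422  0.0225  0.018 ]
 [ 0.4818  0.0586  0.018 ]
 [ 0.5074  0.0319  0.018 ]] [0.4745 0.0269 0.018 ]
tri centre (array([0.4756, 0.0257, 0.0098]), np.float64(7.015690357629779e-05))
foot z12 [[ 0.4311 -0.2524  0.012 ]
 [ 0.4177 -0.1656  0.012 ]
 [ 0.587  -0.1392  0.012 ]
 [ 0.6025 -0.2245  0.012 ]]
ext [[0.4609 0.1027 0.048 ]
 [0.4602 0.2856 0.048 ]] [[0.6097 0.0979 0.07  ]
 [0.6112 0.2859 0.07  ]]
```

View pics/w2.png

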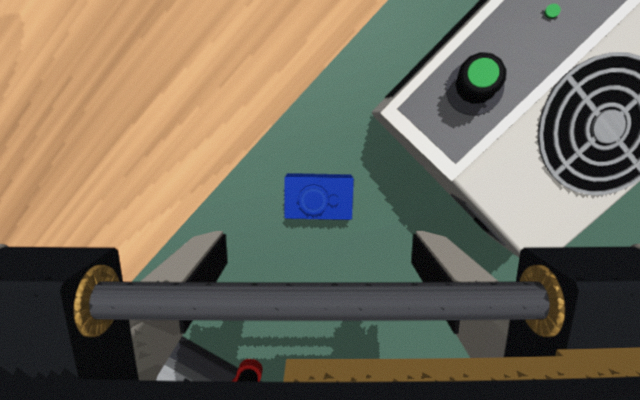

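The wax sits centred between the fingers and square to them in the picture (rect centre (318,196), 1.4° off). I'm descending to grasp it.

Emit:
move_arm(
  deltas=[
    [[0,0,4,0,0,0.01],[0,0,8,0,0,0.02],[0,0,10.5,0,0,0.02],[0,0,11.5,0,0,0.02],[0,0,11.5,0,0,0.02]],
  ],
)

```text
t: 3.38
position: [0.4757, 0.0258, 0.0059]
tool_rot: [3.141, -0.0, 2.313]
ft_force: [-0.2, -0.7, 0.8]
width: 0.999
finger_force: 0.0
```

Emit:
move_arm(
  deltas=[
    [[0,0,0,0,0,0],[0,0,0,0,0,0],[0,0,0,0,0,0],[0,0,0,0,0,0],[0,0,0,0,0,0]],
  ],
  claw=1.0,
  force=12,
)

```text
t: 4.0
position: [0.4754, 0.0256, 0.0058]
tool_rot: [3.141, 0.0, 2.312]
ft_force: [-0.0, 0.1, 4.0]
width: 0.576
finger_force: 12.0
```

Gripped at 53.6 mm wide, 12 N. Now lifting and carrying to a lookout beside the vice.

Emit:
move_arm(
  deltas=[
    [[0,0,-2,0,0,0],[0,0,-6,0,0,0],[0,0,-10,0,0,0],[-3,-1.1,-13,0,0,-0.12],[-7,-2.6,-14.4,0,0,-0.28]],
  ],
)

```text
t: 4.62
position: [0.504, -0.0433, 0.1514]
tool_rot: [3.141, 0.002, 2.599]
ft_force: [0.3, -0.3, -0.9]
width: 0.584
finger_force: 12.0
```

```bash
python3 -c "
from h import *
plan((.56,-.187,.15),np.pi+.157)"
```

```text
now [ 0.504  -0.0433  0.1514] d cm [-12.21  -9.42   0.15] rot [ 0.     0.002 -0.699]
```

Emit:
move_arm(
  deltas=[
    [[-2.5,-1.9,0,0,0,-0.14],[-5,-3.8,0,0,0,-0.28],[-7.5,-5.7,0,0,0,-0.42],[-10,-7.6,0,0,0,-0.56],[-12.2,-9.4,0,0,0,-0.7]],
  ],
)

```text
t: 5.25
position: [0.5583, -0.1886, 0.1494]
tool_rot: [3.141, -0.0, -2.987]
ft_force: [0.3, -0.5, -0.2]
width: 0.581
finger_force: 12.0
```

Emit:
move_arm(
  deltas=[
    [[0,0,0,0,0,0],[0,0,0,0,0,0]],
  ],
)

```text
t: 5.5
position: [0.5577, -0.1869, 0.1493]
tool_rot: [3.141, -0.001, -2.993]
ft_force: [0.4, 0.7, -0.3]
width: 0.578
finger_force: 12.0
```

```bash
python3 - <<'E'
from h import *
T=toolT(); im=camera('wrist'); cv2.imwrite('pics/w3.png',im); np.save('w3.npy',T); print(T.round(4))
E
```

```text
[[-9.890e-01 -1.481e-01 -9.000e-04  5.577e-01]
 [-1.481e-01  9.890e-01  7.000e-04 -1.869e-01]
 [ 8.000e-04  8.000e-04 -1.000e+00  1.493e-01]
 [ 0.000e+00  0.000e+00  0.000e+00  1.000e+00]]
```

View pics/w3.png

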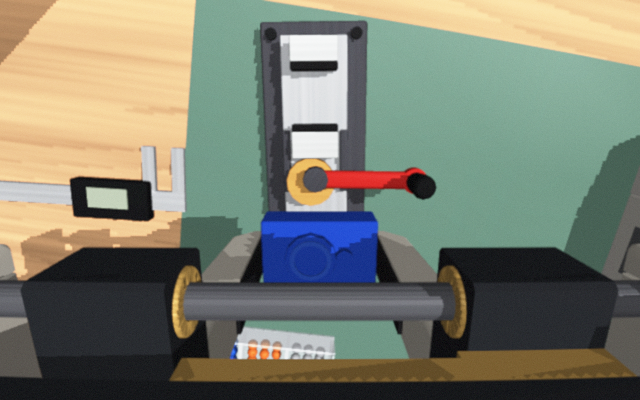

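The view shows the vice from above: fixed-jaw rubber at (314,66), sliding-jaw rubber edge at (314,127), cam axis at (313,179), grip at (421,187), bed columns 281–348. The held wax fills (262–377, 212–283). I'll extract these edges precisely.

```bash
python3 - <<'E'
from h import *
np.set_printoptions(precision=4,suppress=True)
T=np.load('w3.npy'); im=cv2.imread('pics/w3.png'); g=cv2.cvtColor(im,cv2.COLOR_BGR2GRAY)
B=T.copy()
def rows(u,a,b): return g[a:b,u].tolist()
print('col314 55-75',rows(314,55,76)); print('120-136',rows(314,118,138)); print('foot top',rows(300,16,40))
for r in (66,127): print('row',r,g[r,284:296].tolist(),g[r,332:344].tolist())
for r in (95,110): print('bed/foot',r,g[r,254:290:1].tolist(),'|',g[r,340:372].tolist())
# held wax top-side mask
for c,s,m in blobs(mask(im,(108,120,30),(130,255,255)),1000): print('wax',c,s); v=cv2.cvtColor(im,cv2.COLOR_BGR2HSV)[205:250,300,2]; print(v.tolist())
# yellow collar, red lever, scene triangulation of grip later
for c,s,m in blobs(mask(im,(0,150,80),(8,255,255)),100): print('red',c,s,cv2.minAreaRect(np.argwhere(m)[:,::-1].astype(np.float32)))
for c,s,m in blobs(mask(im,(14,100,120),(28,255,255))[100:210,270:350].copy(),100): print('yel',c+[270,100],s)
E
```

```text
col314 55-75 [242, 243, 243, 245, 242, 194, 96, 28, 33, 27, 31, 28, 32, 27, 17, 40, 104, 152, 163, 163, 162]
120-136 [221, 222, 223, 223, 213, 146, 63, 33, 30, 32, 30, 27, 33, 115, 224, 242, 241, 238, 237, 239]
foot top [160, 156, 157, 158, 141, 104, 84, 86, 86, 86, 86, 84, 86, 87, 86, 88, 84, 83, 119, 213, 245, 247, 246, 247]
row 66 [171, 168, 169, 170, 162, 128, 66, 32, 31, 27, 36, 31] [30, 27, 32, 31, 35, 105, 194, 226, 228, 228, 229, 230]
row 127 [209, 221, 218, 197, 167, 169, 183, 149, 69, 30, 28, 32] [35, 33, 34, 27, 37, 95, 179, 218, 224, 223, 225, 225]
bed/foot 95 [147, 131, 106, 98, 94, 97, 98, 98, 84, 71, 74, 80, 86, 84, 84, 84, 84, 85, 83, 80, 68, 57, 54, 56, 54, 55, 57, 96, 177, 225, 231, 231, 228, 228, 227, 227] | [224, 226, 227, 228, 227, 224, 197, 142, 96, 84, 87, 90, 86, 86, 85, 83, 86, 88, 89, 88, 89, 86, 84, 86, 87, 91, 125, 149, 154, 153, 156, 153]
bed/foot 110 [147, 145, 133, 117, 97, 92, 97, 98, 95, 83, 68, 79, 86, 85, 82, 87, 80, 89, 82, 84, 82, 72, 58, 58, 50, 56, 55, 75, 141, 201, 226, 227, 228, 227, 225, 223] | [223, 222, 224, 225, 226, 224, 193, 137, 92, 88, 90, 86, 90, 86, 82, 85, 86, 88, 83, 87, 86, 86, 88, 87, 83, 96, 132, 149, 151, 153, 153, 152]
wax [318.9382 246.8649] [ 260  211  119   72 8210]
[160, 202, 213, 214, 215, 205, 164, 126, 117, 114, 119, 119, 115, 121, 116, 126, 170, 201, 213, 213, 218, 215, 214, 215, 217, 215, 215, 214, 215, 201, 144, 102, 106, 130, 146, 147, 145, 146, 136, 137, 144, 151, 149, 147, 150]
red [369.8137 179.0454] [ 325  168  100   25 1476] ((374.8231201171875, 181.26199340820312), (23.985408782958984, 98.8700942993164), 88.00211334228516)
yel [305.8004 182.4389] [  16   59   47   46 1137]
```

```bash
python3 - <<'E'
from h import *
np.set_printoptions(precision=4,suppress=True)
T=np.load('w3.npy');T1=np.load('w1.npy')
fx=onplane('wrist',[(313.5,70.7)],.024,T); 
fL,fR=onplane('wrist',[(289.8,66),(337.2,66)],.030,T)
sL,sR=onplane('wrist',[(291.7,125.8),(337.3,125.8)],.038,T)
print('fixed face',fx,'w',np.linalg.norm(fL-fR),'slide',sL,sR,np.linalg.norm(sL-sR))
for a,b in (((120,78),(367,22)),((46,92),(261,22))):
    p,q=rays('wrist',[a],T1),rays('wrist',[b],T); print('foot corner tri',tri((p[0],p[1][0]),(q[0],q[1][0])),onplane('wrist',[b],.012,T))
bL=onplane('wrist',[(281.3,95),(281.6,110)],.024,T);bR=onplane('wrist',[(347.1,95),(347,110)],.024,T);fr=onplane('wrist',[(366.3,95),(366,110)],.012,T)
print('bed',bL,bR,'foot',fr, np.linalg.norm(bL-bR,axis=1))
d=(fL+fR)/2-(sL+sR)/2; e=sR-sL
mid=(bL+bR).mean(0)/2
print('yaw jaws',np.arctan2(e[1],e[0])-np.pi/2,'yaw line',np.arctan2(-d[1],-d[0]))
e=bR.mean(0)-bL.mean(0)
for yaw in (.14,.15,.16):
    ux=np.array([np.cos(yaw),np.sin(yaw),0]);uy=np.array([-ux[1],ux[0],0])
    print(yaw,'x fixed',fx@ux,'slide',sL@ux,sR@ux,'ymid fixed',(fL+fR)/2@uy,'slide',(sL+sR)/2@uy,'bed',(bL+bR)/2@uy, 'bedL',bL@uy)
# held wax in tool frame, planes at bottom/top of held block
z0=T[2,3]-.0058
Ti=np.linalg.inv(T)
def tl(uv,z): p=onplane('wrist',uv,z,T); return (np.c_[p,np.ones(len(p))]@Ti.T)[:,:3]
print('wax bottom edge far',tl([(300,211),(300,211)],z0)[0],'top edge far',tl([(300,220.8),(262,221),(377,221)],z0+.018))
print('cam',onplane('wrist',[(315,179)],.05,T),'grip',onplane('wrist',[(421,187)],.073,T))
E
```

```text
fixed face [[ 0.4612 -0.206   0.024 ]] w 0.03635798881730252 slide [ 0.5053 -0.2165  0.038 ] [ 0.5001 -0.1816  0.038 ] 0.03524715009185284
foot corner tri (array([ 0.4162, -0.169 ,  0.0067]), np.float64(0.001019567371817004)) [[ 0.417  -0.1696  0.012 ]]
foot corner tri (array([ 0.4301, -0.2528,  0.0124]), np.float64(0.0011815719555873714)) [[ 0.4294 -0.2531  0.012 ]]
bed [[ 0.4832 -0.2288  0.024 ]
 [ 0.4947 -0.2271  0.024 ]] [[ 0.4755 -0.1769  0.024 ]
 [ 0.487  -0.1751  0.024 ]] foot [[ 0.4725 -0.1603  0.012 ]
 [ 0.4845 -0.1584  0.012 ]] [0.0524 0.0526]
yaw jaws 0.14736227697939475 yaw line 0.16402097909628072
0.14 x fixed [0.428] slide 0.4701320470746163 0.469872550137178 ymid fixed -0.2682945832151749 slide -0.26721782254783816 bed [-0.2677 -0.2676] bedL [-0.2939 -0.2939]
0.15 x fixed [0.4253] slide 0.46726017894170435 0.46735315105310204 ymid fixed -0.2725329484971576 slide -0.2719044064207854 bed [-0.2722 -0.2722] bedL [-0.2984 -0.2985]
0.16 x fixed [0.4225] slide 0.46434158518028035 0.4647870170433805 ymid fixed -0.2767440607114006 slide -0.27656380007967674 bed [-0.2766 -0.2767] bedL [-0.3028 -0.303 ]
wax bottom edge far [ 0.0176 -0.0101  0.0058] top edge far [[ 0.0181 -0.0092 -0.0122]
 [ 0.018  -0.0266 -0.0122]
 [ 0.0179  0.0261 -0.0122]]
cam [[ 0.5417 -0.1928  0.05  ]] grip [[ 0.5321 -0.1184  0.073 ]]
```

The vice yaw is 0.149 rad, and the gap centre puts the TCP at (0.4827, -0.2024). The foot corners triangulate to about 7–12 mm and the bed's apparent width is 52.5 mm, so the stated heights hold. I'm going in above the jaws.

Emit:
move_arm(
  deltas=[
    [[3,-0.2,0,0,0,0],[6,-0.4,2,0,0,0],[7.65,-0.4,5.5,0,0,0],[7.65,-0.4,9,0,0,0],[7.65,-0.4,9.7,0,0,0]],
  ],
)

```text
t: 6.18
position: [0.4823, -0.2015, 0.0513]
tool_rot: [3.14, -0.003, -2.99]
ft_force: [-0.3, 0.9, -0.1]
width: 0.581
finger_force: 12.0
```

Emit:
move_arm(
  deltas=[
    [[0,0,0,0,0,0],[0,0,0,0,0,0]],
  ],
)

```text
t: 6.42
position: [0.484, -0.2028, 0.0538]
tool_rot: [-3.141, 0.002, -2.991]
ft_force: [0.3, -0.3, 0.5]
width: 0.578
finger_force: 12.0
```

```bash
python3 - <<'E'
from h import *
plan((.4827,-.2024,.0298),np.pi+.149)
T=toolT(); im=camera('wrist'); np.save('w4.npy',T)
cv2.imwrite('pics/w4.png',cv2.resize(im[90:290,200:440],None,fx=3,fy=3)); cv2.imwrite('pics/w4f.png',im)
E
```

```text
now [ 0.484  -0.2028  0.0538] d cm [0.13 0.06 2.4 ] rot [-0.001  0.002  0.002]
```

View pics/w4.png

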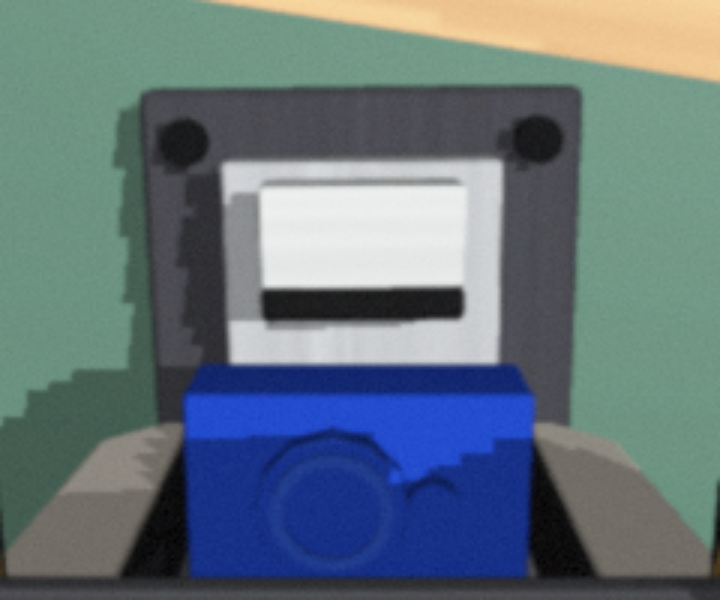

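The crop shows the fixed jaw's rubber edge at row 320 (full image 196.7), the wax's lower far edge at row 365 (211.7), and both laterally centred near column 361. I'll compute the clearance.

```bash
python3 - <<'E'
from h import *
np.set_printoptions(precision=4,suppress=True)
T=np.load('w4.npy'); Ti=np.linalg.inv(T)
def tl(uv,z): p=onplane('wrist',uv,z,T); return (np.c_[p,np.ones(len(p))]@Ti.T)[:,:3]
print('jaw face',tl([(288,196.6),(321,196.6),(354,196.6)],.038))
print('wax bottom',tl([(268,211.6),(320,211.6),(372,211.6)],T[2,3]-.0058))
print('wax top',tl([(262.5,221.2),(320,221.2),(377.5,221.2)],T[2,3]-.0058+.018))
print('foot',tl([(248,121),(392,120)],.012))
E
```

```text
jaw face [[ 0.0228 -0.017   0.0157]
 [ 0.0228  0.0006  0.0157]
 [ 0.0227  0.0181  0.0157]]
wax bottom [[ 0.0173 -0.0264  0.0058]
 [ 0.0173  0.      0.0058]
 [ 0.0173  0.0265  0.0058]]
wax top [[ 0.0179 -0.0264 -0.0122]
 [ 0.0179 -0.     -0.0122]
 [ 0.0178  0.0264 -0.0122]]
foot [[ 0.0615 -0.0415  0.0417]
 [ 0.062   0.0417  0.0416]]
```

Emit:
move_arm(
  deltas=[
    [[0.2,0.05,0,0,0,0],[0.2,0.05,0.8,0,0,0],[0.2,0.05,1.5,0,0,0],[0.2,0.05,1.9,0,0,0],[0.2,0.05,1.9,0,0,0]],
  ],
)

```text
t: 7.1
position: [0.4809, -0.2026, 0.0331]
tool_rot: [3.141, -0.001, -2.991]
ft_force: [0.1, -0.3, -0.9]
width: 0.582
finger_force: 12.0
```

```bash
python3 - <<'E'
from h import *
np.set_printoptions(precision=4,suppress=True)
for _ in range(4):
    o=arm.get_obs(); print(o['t'],o['position'],o['ft_force'],o['tool_rot']); im=camera('wrist')
cv2.imwrite('pics/w5f.png',im)
E
```

```text
7.1 [ 0.4809 -0.2026  0.0331] [ 0.1151 -0.2907 -0.8847] [ 3.1412 -0.0009 -2.9913]
7.15 [ 0.481  -0.2026  0.0333] [ 0.2376 -0.6078 -0.8061] [ 3.1413 -0.0005 -2.9913]
7.2 [ 0.4812 -0.2027  0.0335] [ 0.838   0.2593 -1.2118] [ 3.1415 -0.0002 -2.9914]
7.25 [ 0.4813 -0.2027  0.0336] [-0.173   0.0797 -0.4019] [-3.1416  0.     -2.9914]
```

Emit:
move_arm(
  deltas=[
    [[0,0,0.15,0,0,0],[0,0,0.25,0,0,0],[0,0,0.32,0,0,0],[0,0,0.32,0,0,0]],
  ],
)

```text
t: 7.8
position: [0.4811, -0.2027, 0.0304]
tool_rot: [3.142, -0.0, -2.991]
ft_force: [0.2, 0.1, 0.1]
width: 0.581
finger_force: 12.0
```

Emit:
move_arm(
  deltas=[
    [[0,0,0.04,0,0,0],[0,0,0.04,0,0,0]],
  ],
)

```text
t: 8.05
position: [0.4812, -0.2027, 0.03]
tool_rot: [-3.142, -0.0, -2.991]
ft_force: [0.7, -0.3, 0.5]
width: 0.577
finger_force: 12.0
```

Emit:
move_arm(
  deltas=[
    [[0,0,0.04,0,0,0],[0,0,0.06,0,0,0],[0,0,0.06,0,0,0]],
  ],
)

```text
t: 8.43
position: [0.4812, -0.2027, 0.0298]
tool_rot: [-3.141, 0.0, -2.991]
ft_force: [-0.9, 1.3, 6.4]
width: 0.584
finger_force: 12.0
```

Contact: 6.4 N upward at the expected height. Releasing.

Emit:
move_arm(
  deltas=[
    [[0,0,0,0,0,0],[0,0,0,0,0,0],[0,0,0,0,0,0],[0,0,0,0,0,0]],
  ],
  claw=0.15,
)

```text
t: 8.93
position: [0.4812, -0.2027, 0.0294]
tool_rot: [3.142, -0.0, -2.991]
ft_force: [1.3, -1.1, -0.0]
width: 0.848
finger_force: 0.0
```

```bash
python3 - <<'E'
from h import *
np.set_printoptions(precision=4,suppress=True)
T=toolT(); Ti=np.linalg.inv(T); im=camera('wrist'); cv2.imwrite('pics/w6f.png',im); cv2.imwrite('pics/w6.png',cv2.resize(im[120:300,200:440],None,fx=3,fy=3)); print(T.round(4)); np.save('w6.npy',T)
E
```

```text
[[-0.9887 -0.1496 -0.      0.4812]
 [-0.1496  0.9887  0.     -0.2027]
 [ 0.      0.     -1.      0.0294]
 [ 0.      0.      0.      1.    ]]
```

View pics/w6.png

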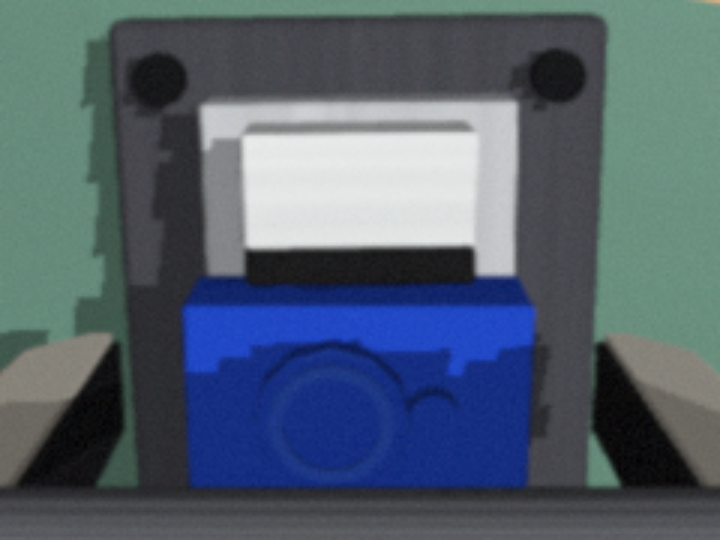

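The block sits level and square between the jaws, its far edge at crop row 305 against the jaw rubber at row 283, with the fingers clear. Lifting off and heading for the cam grip.

Emit:
move_arm(
  deltas=[
    [[0,0,-0.5,0,0,0],[0,0,-3,0,0,0],[0,0,-7,0,0,0],[0,0,-11,0,0,0]],
  ],
)

```text
t: 9.48
position: [0.4809, -0.2026, 0.1408]
tool_rot: [3.141, -0.0, -2.991]
ft_force: [0.5, 0.6, 0.1]
width: 0.85
finger_force: 0.0
```

```bash
python3 - <<'E'
from h import *
np.set_printoptions(precision=4,suppress=True)
T1,T3=np.load('w1.npy'),np.load('w3.npy')
p,q=rays('wrist',[(157,189)],T1),rays('wrist',[(421,187)],T3); print(tri((p[0],p[1][0]),(q[0],q[1][0])))
print(onplane('wrist',[(157,189)],.073,T1),onplane('wrist',[(421,187)],.073,T3))
plan((.532,-.118,.14),4.075); print(arm.get_obs()['joint_pos'])
# knob green top: w1, w2
T2=np.load('w2.npy')
for n,T in (('w1',T1),('w2',T2)):
    im=cv2.imread(f'pics/{n}.png')
    for c,s,m in blobs(mask(im,(50,120,80),(75,255,255)),200): print(n,c,s)
E
```

```text
(array([ 0.5328, -0.1148,  0.0614]), np.float64(0.0023523205327736713))
[[ 0.5291 -0.1093  0.073 ]] [[ 0.5321 -0.1184  0.073 ]]
now [ 0.4809 -0.2026  0.1408] d cm [-6.32  7.6   0.07] rot [ 0.    -0.    -0.783]
[ 0.3948  0.4732 -0.1454  2.1288  0.127   0.5479  1.8777]
w1 [426.2375 138.7931] [418 130  18  18 261]
w2 [483.0995  72.0275] [467  57  33  31 764]
```

The last joint is at 1.88, so I'll turn the long way round (tool z +2.36) for the 45° grip on the lever.

Emit:
move_arm(
  deltas=[
    [[-1.3,1.5,0,0,0,0.18],[-2.6,3,0,0,0,0.36],[-3.9,4.5,0,0,0,0.54],[-5.2,6,0,0,0,0.72],[-6.3,7.6,0,0,0,0.9]],
  ],
)

```text
t: 10.1
position: [0.5324, -0.1175, 0.1398]
tool_rot: [3.141, 0.0, 2.386]
ft_force: [-0.1, 0.3, 0.1]
width: 0.851
finger_force: 0.0
```

Emit:
move_arm(
  deltas=[
    [[0,0,0,0,0,0.18],[0,0,0,0,0,0.36],[0,0,0,0,0,0.54],[0,0,0,0,0,0.72],[0,0,0,0,0,0.9]],
  ],
)

```text
t: 10.72
position: [0.532, -0.118, 0.1398]
tool_rot: [3.141, -0.001, 1.486]
ft_force: [-0.2, 0.8, -0.3]
width: 0.856
finger_force: 0.0
```

Emit:
move_arm(
  deltas=[
    [[0,0,0,0,0,0.18],[0,0,0,0,0,0.36],[0,0,0,0,0,0.54],[0,0,0,0,0,0.56],[0,0,0,0,0,0.56]],
  ],
  claw=0.35,
)

```text
t: 11.35
position: [0.5321, -0.1179, 0.1395]
tool_rot: [-3.141, -0.0, 0.935]
ft_force: [-0.3, -0.8, -0.3]
width: 0.651
finger_force: 0.0
```

```bash
python3 - <<'E'
from h import *
np.set_printoptions(precision=4,suppress=True)
T=toolT(); im=camera('wrist'); np.save('w7.npy',T); cv2.imwrite('pics/w7.png',im); print(T,arm.get_obs()['joint_pos'])
for c,s,m in blobs(mask(im,(0,150,80),(8,255,255)),100): print('red',c,s)
E
```

```text
[[ 0.5935  0.8049 -0.      0.5321]
 [ 0.8049 -0.5935  0.0002 -0.1179]
 [ 0.0001 -0.0001 -1.      0.1395]
 [ 0.      0.      0.      1.    ]] [-0.2683  0.5547  0.5629  2.11   -0.5119  0.6117  0.0193]
red [347.7743 227.1947] [ 305  185   75   80 1356]
red [625.5723 225.8197] [609 208  31  36 477]
```

View pics/w7.png

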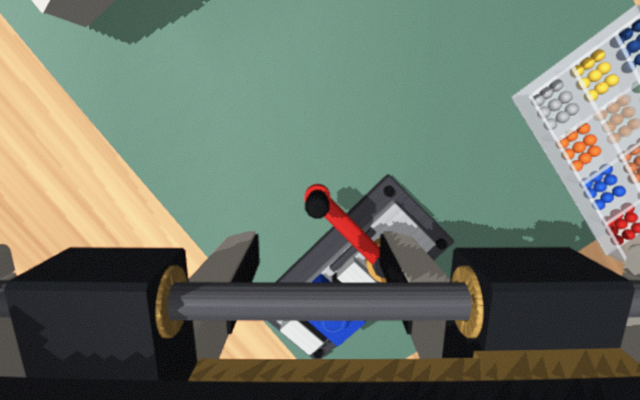

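The view shows the grip's black top at (317,204), between the fingers, with the lever running down-right to the cam and the wax still in the vice.

```bash
python3 - <<'E'
from h import *
np.set_printoptions(precision=4,suppress=True)
T=np.load('w7.npy');T3=np.load('w3.npy')
im=cv2.imread('pics/w7.png');g=cv2.cvtColor(im,cv2.COLOR_BGR2GRAY)[180:225,295:345].copy()
for c,s,m in blobs((g<45).astype(np.uint8)*255,80): print(c+[295,180],s)
p,q=rays('wrist',[(317.3,204)],T),rays('wrist',[(421,187)],T3); print(tri((p[0],p[1][0]),(q[0],q[1][0])))
G=onplane('wrist',[(317.3,204)],.073,T)[0]; print(G, 'red lever end z45',onplane('wrist',[(317,196)],.045,T))
cam=np.array([.5439,-.1931]); d=G[:2]-cam; print(np.hypot(*d),np.pi/2+.149-np.arctan2(d[1],d[0]))
plan((G[0],G[1],.05))
E
```

```text
[317.3371 203.8184] [ 11  10  24  28 534]
(array([ 0.5334, -0.1151,  0.0659]), np.float64(0.0006385728001751907))
[ 0.5342 -0.1135  0.073 ] red lever end z45 [[ 0.5334 -0.1141  0.045 ]]
0.08022752298009753 0.028100075342920805
now [ 0.5321 -0.1181  0.1395] d cm [ 0.49 -0.1   8.95] rot [0. 0. 0.]
```

Emit:
move_arm(
  deltas=[
    [[0.4,-0.1,2.5,0,0,0],[0.4,-0.1,5.5,0,0,0],[0.4,-0.1,8,0,0,0],[0.4,-0.1,8.9,0,0,0],[0.4,-0.1,8.9,0,0,0]],
  ],
)

```text
t: 12.02
position: [0.5336, -0.1146, 0.0504]
tool_rot: [-3.141, 0.0, 0.932]
ft_force: [-0.3, -0.6, 0.7]
width: 0.651
finger_force: 0.0
```

Emit:
move_arm(
  deltas=[
    [[0,0,0,0,0,0],[0,0,0,0,0,0],[0,0,0,0,0,0],[0,0,0,0,0,0],[0,0,0,0,0,0]],
  ],
  claw=1.0,
  force=15,
)

```text
t: 12.65
position: [0.5336, -0.114, 0.0505]
tool_rot: [-3.141, -0.0, 0.932]
ft_force: [-0.8, -0.1, 2.3]
width: 0.182
finger_force: 15.0
```

```bash
python3 - <<'E'
from h import *
o=arm.get_obs(); print(o['position'],o['ft_force'],o['width'],o['tool_rot'])
T=toolT();P=o['position'][:2]
cam=np.array([.5439,-.1931]); d=P-cam; a0=np.arctan2(d[1],d[0]); r=np.hypot(*d); print('r',r,'cam angle',np.pi/2+.149-a0)
for a in np.linspace(0,1.65,12)[1:]:
    q=cam+.078*np.array([np.cos(a0-a),np.sin(a0-a)]); w=np.r_[q-(cam+.078*d/r),0]; print(round(a,2),(T[:3,:3].T@w*100).round(2)[:2])
E
```

```text
[ 0.53355006 -0.11396394  0.05050395] [-0.79641844 -0.0572777   2.26144638] 0.18155958389524438 [-3.14104374e+00 -2.56028775e-04  9.32059881e-01]
r 0.07981000858066405 cam angle 0.018951481907173884
0.15 [0.75 0.9 ]
0.3 [1.35 1.9 ]
0.45 [1.8  2.98]
0.6 [2.08 4.11]
0.75 [2.19 5.28]
0.9 [2.13 6.44]
1.05 [1.89 7.59]
1.2 [1.48 8.68]
1.35 [0.91 9.71]
1.5 [ 0.2  10.63]
1.65 [-0.64 11.44]
```

Emit:
move_arm(
  deltas=[
    [[0.4,0.45,0,0,0,0],[0.75,0.9,0,0,0,0],[1.08,1.4,0,0,0,0],[1.35,1.9,0,0,0,0],[1.8,2.98,0,0,0,0]],
  ],
)

```text
t: 13.28
position: [0.5678, -0.1153, 0.0502]
tool_rot: [-3.138, -0.001, 0.933]
ft_force: [-3.1, 6.4, 0.4]
width: 0.179
finger_force: 15.0
```

```bash
cat > st.py <<'E'
from h import *
o=arm.get_obs(); T=toolT();P=o['position'][:2]; F=T[:3,:3].T@o['ft_force']
cam=np.array([.5439,-.1931]); d=P-cam; print('r',np.hypot(*d).round(4),'ang',(np.pi/2+.149-np.arctan2(d[1],d[0])).round(3),'F tool',F.round(1),o['width'])
E
python3 st.py
```

```text
r 0.0814 ang 0.447 F tool [ 3.3 -6.3 -0.4] 0.17876848511138926
```

```bash
cat > arc.py <<'E'
from h import *
import sys
o=arm.get_obs(); T=toolT();P=o['position']; cam=np.array([.545,-.1905])
d=P[:2]-cam; a0=np.pi/2+.149-np.arctan2(d[1],d[0]); print('r',np.hypot(*d).round(4),'ang',a0.round(3),'Ftool',(T[:3,:3].T@o['ft_force']).round(1))
for a in map(float,sys.argv[1:]):
    t=np.pi/2+.149-a; q=cam+.078*np.array([np.cos(t),np.sin(t)]); print(a,(T[:3,:3].T@np.r_[q-P[:2],0]*100).round(2)[:2])
E
python3 arc.py .5 .65 .8 .95 1.1
```

```text
r 0.0786 ang 0.444 Ftool [ 3.3 -6.3 -0.4]
0.5 [0.08 0.44]
0.65 [0.33 1.58]
0.8 [0.4  2.75]
0.95 [0.3  3.91]
1.1 [0.02 5.05]
```

Emit:
move_arm(
  deltas=[
    [[0.2,0.75,0,0,0,0],[0.35,1.6,0,0,0,0],[0.43,2.75,0,0,0,0],[0.35,3.9,0,0,0,0],[0.1,5.05,0,0,0,0]],
  ],
)

```text
t: 13.9
position: [0.6098, -0.1456, 0.05]
tool_rot: [-3.14, -0.001, 0.933]
ft_force: [-1.0, 4.6, -0.8]
width: 0.181
finger_force: 15.0
```

```bash
python3 arc.py 1.25 1.4 1.5 1.57 1.62 1.66
```

```text
r 0.0788 ang 1.114 Ftool [ 3.1 -3.5  0.8]
1.25 [-0.49  0.95]
1.4 [-1.09  1.96]
1.5 [-1.57  2.57]
1.57 [-1.94  2.97]
1.62 [-2.22  3.24]
1.66 [-2.45  3.45]
```

Emit:
move_arm(
  deltas=[
    [[-0.4,0.95,0,0,0,0],[-1,1.95,0,0,0,0],[-1.5,2.57,0,0,0,0],[-1.85,2.97,0,0,0,0],[-2.1,3.2,0,0,0,0]],
  ],
)

```text
t: 14.52
position: [0.6215, -0.1785, 0.05]
tool_rot: [-3.134, -0.004, 0.934]
ft_force: [-4.0, 22.1, 5.6]
width: 0.179
finger_force: 15.0
```

```bash
python3 arc.py 1.57 1.62 1.7; python3 -c "
from h import *;print(arm.get_obs()['ft_force'])"
```

```text
r 0.0774 ang 1.565 Ftool [ 15.4 -16.4  -5.4]
1.57 [0.01 0.07]
1.62 [-0.27  0.34]
1.7 [-0.75  0.74]
[-3.96454071 22.07129462  5.56884743]
```

22 N at about 1.57 rad means the lever is against its stop. I'm relaxing, releasing and lifting.

Emit:
move_arm(
  deltas=[
    [[0.2,-0.2,0,0,0,0],[0.2,-0.2,0,0,0,0]],
  ],
)

```text
t: 14.78
position: [0.6214, -0.1782, 0.0502]
tool_rot: [-3.138, -0.001, 0.933]
ft_force: [-2.3, 8.8, -1.1]
width: 0.18
finger_force: 15.0
```

Emit:
move_arm(
  deltas=[
    [[0,0,0,0,0,0],[0,0,0,0,0,0],[0,0,0,0,0,0],[0,0,-4,0,0,0],[0,0,-8.5,0,0,0]],
  ],
  claw=0.4,
)

```text
t: 15.4
position: [0.6219, -0.1808, 0.136]
tool_rot: [-3.141, 0.001, 0.931]
ft_force: [0.8, 0.6, -0.1]
width: 0.593
finger_force: 0.0
```

```bash
python3 - <<'E'
from h import *
np.set_printoptions(precision=4,suppress=True)
T=toolT(); im=camera('wrist'); np.save('w8.npy',T); cv2.imwrite('pics/w8.png',im); s=camera('side'); cv2.imwrite('pics/s8.png',cv2.resize(s[110:210,270:450],None,fx=4,fy=4))
print(T[:3,3],arm.get_obs()['joint_pos'])
# knob
T1,T2=np.load('w1.npy'),np.load('w2.npy')
p,q=rays('wrist',[(426.2,138.8)],T1),rays('wrist',[(483.1,72.0)],T2); print('knob top tri',tri((p[0],p[1][0]),(q[0],q[1][0])))
for z in (.083,.087): print(onplane('wrist',[(426.2,138.8)],z,T1),onplane('wrist',[(483.1,72.0)],z,T2))
E
```

```text
[ 0.6219 -0.1808  0.136 ] [-0.1591  0.6602  0.563   1.8763 -0.5052  0.742   0.0478]
knob top tri (array([0.48  , 0.1523, 0.0867]), np.float64(0.0005085521004190542))
[[0.4802 0.1537 0.083 ]] [[0.481  0.1535 0.083 ]]
[[0.4799 0.1525 0.087 ]] [[0.4801 0.152  0.087 ]]
```

View pics/s8.png

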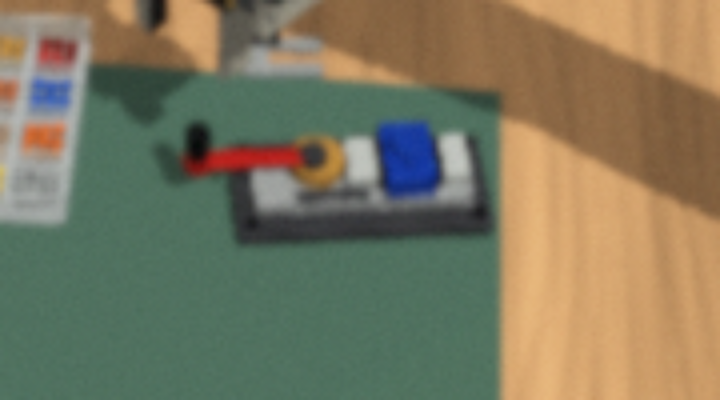

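The side crop shows the lever along +x, cam to the left, and the wax held upright between the jaws. The knob's top triangulates to (0.480, 0.152, 0.087). With the fingers closing along the extractor's y, the tool can stay vertical and pull along the slanted direction.

Emit:
move_arm(
  deltas=[
    [[2.2,-3.7,-1,0,0,0.11],[4.4,-7.4,-2,0,0,0.22],[6.6,-11.1,-2.4,0,0,0.33],[8.8,-14.8,-2.4,0,0,0.44],[11,-18.5,-2.4,0,0,0.55]],
  ],
)

```text
t: 16.12
position: [0.539, 0.0193, 0.1593]
tool_rot: [3.141, -0.001, 0.378]
ft_force: [-0.2, 0.7, 0.3]
width: 0.603
finger_force: 0.0
```

```bash
python3 -c "
from h import *
plan((.483,.152,.16),0.0);print(arm.get_obs()['joint_pos'])"
```

```text
now [0.539  0.0193 0.1593] d cm [ -0.31 -14.4   -0.08] rot [ 0.001 -0.001  0.378]
[-0.66474861  0.57711726  0.78777952  2.11413195 -0.64096605  0.70238308
 -0.64052534]
```

Emit:
move_arm(
  deltas=[
    [[0,-3,0,0,0,0.08],[-0.1,-6,0,0,0,0.16],[-0.2,-9,0,0,0,0.24],[-0.3,-12,0,0,0,0.32],[-0.3,-14.4,0,0,0,0.378]],
  ],
)

```text
t: 16.75
position: [0.4825, 0.1518, 0.1592]
tool_rot: [3.141, -0.0, 0.002]
ft_force: [-0.1, -0.3, -0.2]
width: 0.601
finger_force: 0.0
```

Emit:
move_arm(
  deltas=[
    [[0,0,0,0,0,0],[0,0,0,0,0,0]],
  ],
)

```text
t: 17.0
position: [0.4833, 0.1502, 0.1595]
tool_rot: [3.141, -0.001, 0.004]
ft_force: [-0.4, 0.1, -0.1]
width: 0.6
finger_force: 0.0
```

```bash
python3 - <<'E'
from h import *
np.set_printoptions(precision=4,suppress=True)
T=toolT(); im=camera('wrist'); np.save('w9.npy',T); cv2.imwrite('pics/w9.png',im); print(T,arm.get_obs()['joint_pos'])
T1=np.load('w1.npy')
for c,s,m in blobs(mask(im,(50,120,80),(75,255,255)),100):
    p,q=rays('wrist',[(426.2,138.8)],T1),rays('wrist',[c],T); print(c,s,'tri',tri((p[0],p[1][0]),(q[0],q[1][0])),onplane('wrist',[c],.0855,T))
E
```

```text
[[ 1.      0.0044  0.0008  0.4833]
 [ 0.0044 -1.     -0.0007  0.1502]
 [ 0.0008  0.0007 -1.      0.1595]
 [ 0.      0.      0.      1.    ]] [-1.0284  0.5972  0.9384  2.1887 -0.7553  0.7219 -1.1351]
[315.953  214.1133] [305 205  23  19 362] tri (array([0.4797, 0.1521, 0.0876]), np.float64(0.0007806818430246629)) [[0.4793 0.1518 0.0855]]
```

View pics/w9.png

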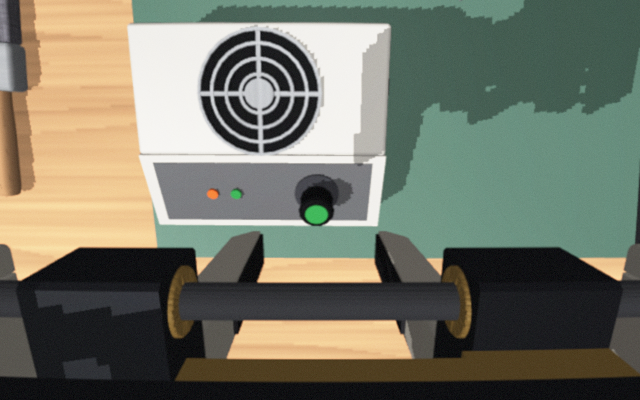

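The knob's green top is at (316,214), between the fingers; its top triangulates to (0.480, 0.152, 0.087), as before. Descending onto it.

Emit:
move_arm(
  deltas=[
    [[0,-0.15,3,0,0,0],[0,-0.15,6,0,0,0],[0,-0.15,8.2,0,0,0],[0,-0.15,9.2,0,0,0],[0,-0.15,9.2,0,0,0]],
  ],
)

```text
t: 17.68
position: [0.4832, 0.1516, 0.0674]
tool_rot: [3.141, 0.0, 0.003]
ft_force: [-0.5, 0.0, 0.2]
width: 0.598
finger_force: 0.0
```

Emit:
move_arm(
  deltas=[
    [[0,0,0,0,0,0],[0,0,0,0,0,0],[0,0,0,0,0,0],[0,0,0,0,0,0]],
  ],
  claw=1.0,
  force=35,
)

```text
t: 18.18
position: [0.483, 0.1521, 0.0677]
tool_rot: [3.141, -0.001, 0.004]
ft_force: [0.7, -1.7, 2.6]
width: 0.248
finger_force: 35.0
```

Emit:
move_arm(
  deltas=[
    [[-0.1,0,-0.28,0,0,0],[-0.2,0,-0.56,0,0,0],[-0.31,0,-0.85,0,0,0],[-0.36,0,-1,0,0,0],[-0.36,0,-1,0,0,0]],
  ],
)

```text
t: 18.8
position: [0.4795, 0.1522, 0.0773]
tool_rot: [3.141, -0.001, 0.004]
ft_force: [2.2, -3.9, -9.3]
width: 0.248
finger_force: 35.0
```

Emit:
move_arm(
  deltas=[
    [[-0.04,0,-0.1,0,0,0],[-0.04,0,-0.1,0,0,0],[-0.04,0,-0.1,0,0,0]],
  ],
)

```text
t: 19.18
position: [0.4795, 0.1522, 0.0776]
tool_rot: [3.139, -0.001, 0.004]
ft_force: [7.4, -3.1, -24.9]
width: 0.249
finger_force: 35.0
```

At the stop: the force jumped to 26 N with no further travel. I'm lowering the knob back home before releasing it.

Emit:
move_arm(
  deltas=[
    [[0.14,0,0.38,0,0,0],[0.28,0,0.76,0,0,0],[0.4,0,1.08,0,0,0],[0.4,0,1.08,0,0,0]],
  ],
)

```text
t: 19.68
position: [0.4829, 0.1523, 0.0678]
tool_rot: [-3.141, -0.0, 0.003]
ft_force: [1.8, -4.9, -1.5]
width: 0.251
finger_force: 35.0
```

Emit:
move_arm(
  deltas=[
    [[0,0,0,0,0,0],[0,0,0,0,0,0],[0,0,0,0,0,0],[0,0,-3,0,0,0],[0,0,-8,0,0,0]],
  ],
  claw=0.4,
)

```text
t: 20.3
position: [0.4819, 0.1525, 0.1477]
tool_rot: [3.14, 0.003, 0.004]
ft_force: [0.9, 0.5, 0.0]
width: 0.597
finger_force: 0.0
```

```bash
python3 - <<'E'
from h import *
np.set_printoptions(precision=4,suppress=True)
T=toolT(); im=camera('wrist'); print(T[:3,3])
for c,s,m in blobs(mask(im,(50,120,80),(75,255,255)),100): print(c,s,onplane('wrist',[c],.0855,T))
s0=cv2.imread('pics/side0.png'); s=camera('side')
d=(cv2.absdiff(s0,s).max(2)>50).astype(np.uint8)*255
for c,st,m in blobs(d,15): print(c.round(),st)
w=s[130:190,320:400].copy()
for c,st,m in blobs(mask(w,(112,150,40),(128,255,255)),50): r=rays('side',[c+[320,130]]); print('wax',c+[320,130],st,onplane('side',[c+[320,130]],.04))
cv2.imwrite('pics/s10.png',cv2.resize(s[110:210,270:450],None,fx=4,fy=4))
E
```

```text
[0.4819 0.1525 0.1477]
[319.2203 216.6582] [307 207  25  20 395] [[0.4793 0.1518 0.0855]]
[493.  66.] [  332     0   308   150 17555]
[576.  26.] [573  24   7   5  17]
[471.  43.] [469  33   4  19  49]
[590. 100.] [580  71  24  64 830]
[576. 120.] [573 116   6   9  29]
[628. 149.] [613 122  27  58 531]
[566. 135.] [562 128   9  16  43]
[568. 149.] [560 135  15  30  96]
[328. 149.] [315 140  29  21 264]
[488. 147.] [483 145  11   6  15]
[357. 151.] [354 146   8  10  60]
[381. 168.] [358 148  43  32 667]
[348. 156.] [347 153   4   7  17]
[518. 159.] [509 156  18   9  38]
[556. 161.] [555 158   4   8  19]
[635. 166.] [632 160   8  13  61]
[350. 172.] [344 166  12  16  82]
[428. 177.] [401 170  71  15 273]
[606. 312.] [  537   175   103   225 10090]
[376. 195.] [357 176  42  35 808]
[566. 182.] [563 179   7   7  30]
[485. 193.] [473 185  22  15  56]
[589. 192.] [583 188  12  10  29]
[595. 211.] [592 209   6   5  18]
[378. 225.] [359 212  34  26 675]
[328. 235.] [316 231  24   9 150]
[363. 337.] [ 311  238  107  162 6288]
[380. 241.] [376 239  10   6  40]
[362. 286.] [359 283   7   8  29]
[574. 394.] [572 386   5  14  43]
```

The knob is back exactly where it was at rest (0.4793, 0.1518), and nothing has touched the clamped wax since it was last seen. Handing in.

```bash
python3 -c "
from rig import arm
print(arm.sign_off())"
```

```text
the job is handed in; nothing more can be done
None
```

I handed the job in at about 20 s of the 67 s limit: the wax is clamped pendant up with the lever at its stop, and the extractor knob was pulled to its stop and is back at rest; I haven't seen the judge's result.

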